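# Book in the terminal box and hold its cover open

### The job

Book in the terminal box: hold the pen scanner upright, nose down and still, about 8 cm above the barcode label on its shut cover for two seconds, then stand the scanner back in its cup. Next tug the cover up by its handle, before you touch the red release slide, to learn whether it is caught; if it is, push the slide fully away from the cover, then lift the cover about 55 degrees open (at least 45) and finish while still holding it there by its handle. Do not disturb the other things on the bench or tip the scanner over.

Things in the scene. Friction and masses are not known exactly. Their poses are not given: they have to be found in the camera images.
- scanner_mid (a point): Yellow pen scanner, round, 130 mm long, standing nose down in its cup; this point is at its middle, 65 mm above the nose, its z axis runs along the scanner away from the nose. The upper half (from 65 mm to 130 mm above the nose) is 32 mm across and stands clear of the cup; the lower half tapers to 26 mm. 0.12 kg.
- scanner_nose (a point): Centre of the scanner's flat nose (its lower end), where the light comes out; same axes as scanner_mid.
- scan_spot (a point): The scanner's reading spot: 80 mm beyond the nose along the scanner's axis. It should lie on the label (within about 30 mm in any direction).
- cup_in (a point): Inner floor of the scanner's square black cup (fixed), 5 mm above the bench; opening 46 x 46 mm, walls 5 mm, rim 50 mm above the bench. z axis up, x and y along the walls. The foot plate is 100 x 100 x 4 mm.
- label (a point): Centre of the white barcode label (70 x 50 mm) flat on top of the shut white cover, 106 mm above the bench; z axis is the cover's outward normal, x points from the handle to the hinge, y along the hinge.
- cover_handle (a point): Middle of the black round bar of the cover's bow handle: bar 12 mm thick, along the cover's y axis, 108 mm clear between its two legs, 136 mm above the bench when shut. It stands 28 mm in front of the cover's front edge and 31 mm above the cover's top. Cover's axes, as label; so the yaw of the box can be read here.
- cover_hinge (a point): Middle of the hinge line at the far edge of the box, 100 mm above the bench; hinge line along y. In the cover's axes the handle bar's middle is at x -228, z +36 mm from here.
- cover (a joint): Angle of the white sheet cover (200 x 218 x 5 mm, about 0.45 kg), rad: 0 shut, grows as the handle end rises, stops at 1.3. It falls shut when let go. Caught, it has about 0.025 rad of play (some 5 mm at the handle) and then stops firmly; free, it lifts with 3 to 8 N if the handle is led along its arc about the hinge.
- unit: The grey terminal box, fixed to the bench: 200 (x) x 300 (y) x 100 mm, origin at the centre of its underside, front with the cover's handle at -x, towards the robot. Its catch is hidden inside and cannot be seen; it may or may not hold the cover at the start.
- release_grip (a point): Red release slide, an upright tab on the grey strip on top of the box beside the cover (on the robot's left of it): 34 mm (x) x 14 mm (y) x 30 mm tall, standing on the strip at 106 mm above the bench; this point lies on its axis 20 mm above its foot, 126 mm above the bench. It slides along its own +y, straight away from the cover.
- release (a joint): Travel of the release slide, m: 0 as found, 0.030 fully away from the cover (end stop). Needs about 3 to 5 N, stays where it is left. Pushed fully it drags the hidden catch free, and the catch stays free.
- spray: Bystander, leave alone: spray can, 54 mm across, 170 mm tall. Origin at the centre of its underside.
- driver: Bystander, leave alone: screwdriver lying down, red handle. Origin at the centre of its underside.
- tape: Bystander, leave alone: roll of yellow tape, 90 mm across, 19 mm high. Origin at the centre of its underside.
- tray: Bystander, leave alone: blue parts tray 130 x 90 x 40 mm. Origin at the centre of its underside.
- mug: Bystander, leave alone: white mug, 80 mm across, 90 mm tall. Origin at the centre of its underside.
- carton: Bystander, leave alone: small cardboard carton 90 x 60 x 50 mm. Origin at the centre of its underside.
- block: Bystander, leave alone: green terminal block 50 x 22 x 40 mm. Origin at the centre of its underside.
Mind the look-alikes: they are no part of the job. Of the things like the part that bears scanner_mid, leave any that is turquoise; of the rest the larger one is meant.

How it is judged:
On the way, in this order (a step that is already met when the one before it is completed fails the run):
1. the scanner is held upright and still with its reading spot on the label of the shut cover for 1.2 s (distance between scan_spot and label below 0.04 m and angle between scanner_mid's own z axis and vertical below 0.3 rad and linear speed of scanner below 0.03 m/s and contact force between the fingers and scanner above 0.5 N and value of joint cover below 0.01 rad), for 1.2 s.
2. with the scanner back in its cup, the cover is tugged up through its play while the release slide is still as found (horizontal distance between scanner_nose and cup_in below 0.02 m and z of scanner_nose in the frame of cup_in below 0.012 m and angle between scanner_mid's own z axis and vertical below 0.25 rad and value of joint cover above 0.014 rad and value of joint release below 0.005 m), for 0.05 s.
3. the cover is lifted open by the hand (value of joint cover above 0.7 rad and contact force between the fingers and cover above 0.5 N), for 0.2 s.
At the end, for the whole second after the job is handed in: The cover is held still by the fingers at its handle, open at least 0.74 rad (42 degrees); the scanner stands in its cup (nose within 20 mm of the middle of the cup and 12 mm of its floor, tilted less than 0.25 rad) and is not touched; nothing else on the bench has moved more than 30 mm (horizontal distance between scanner_nose and cup_in below 0.02 m and z of scanner_nose in the frame of cup_in below 0.012 m and angle between scanner_mid's own z axis and vertical below 0.25 rad and value of joint cover above 0.74 rad and velocity of joint cover between -0.1 and 0.1 rad/s and distance between the grasp point and cover_handle below 0.07 m and contact force between the fingers and cover above 0.5 N and not (contact force between the fingers and scanner above 0.1 N)); the arm keeps its last pose, push and grip.
It fails at once if the scanner is dropped or tipped over (angle between scanner_mid's own z axis and vertical above 0.8 rad).
It fails at once if another thing on the bench is disturbed (moved more than 30 mm) (distance of any of spray, driver, tape, tray, mug, carton, block from where it was at the start of the episode above 0.03 m).
It also fails if it takes over 72 s, if anything falls off the work surface, if the arm or the gripper's body presses on something with over 40 N, if the wrist force passes 120 N, or if a joint passes its speed limit or range.

### The arm

A 6-joint arm with a two-finger parallel gripper is mounted at the origin on the work surface. World frame = base frame: x ahead of the robot, y to its left, z up, the work surface at z = 0. Lengths are in m, angles in rad, forces in N, time in s.
With the tool pointing down it reaches from about 0.275 to 1 m from the base axis. Payload 8.4 kg.
Tool frame: the origin (TCP) lies on the centre line of the jaws, within the pads' length; the fingertips stand 17 mm ahead of it and the grasp point (between the pads) lies 2 mm behind it (bot.tcp_to_tips is the y of the fingertips in the tool frame, in m); y points along the fingers, z is the direction in which the jaws open and shut, and the axes are right-handed (so a half turn about y gives the same grasp; the last joint's range is limited). The gripper opens to 85 mm and grips with 20 to 120 N. Pads are 22 mm wide; open, the fingers measure 114 mm over their backs; the gripper's body (76 mm by 85 mm) begins 54 mm behind the grasp point. The pads swing forward as they close: fully open they stand 13 mm farther back than shut.
Start: joints at [-1.329, 0.353, 1.633, -0, 1.155, -0.002], TCP at [0.151, -0.607, 0.248] pointing down, gripper open.
Joint ranges: [-2.63, 2.63], [-0.92, 2.1], [0.06, 2.66], [-1.3, 4.44], [0, 2.69], [-3.02, 3.02]. Speed limits (rad/s): [2.22, 2.22, 2.79, 3.14, 3.14, 3.14].

### API

Orientations are given as a unit quaternion [x, y, z, w].
In Python, from workcell import bot, hand, kinematics, get_obs, vision, hand_in gives the robot as it stands. The module is installed in compiled form; this text tells all that it offers. Calls block until the motion is done:
- bot.reach(position, orientation): joint-space move of the TCP to a pose.
- bot.servo_line(position, ori=None, velocity=0.15): straight line of the TCP; ori=None keeps the orientation; velocity is the mean speed in m/s.
- bot.goto_joints(angles): joint-space move.
- hand.move_gripper(opening, strength=None): finger opening in m; strength is the grip in N (None keeps the last); returns when the fingers have stopped.
- bot.dwell(seconds).
- kinematics.solve_ik(position, orientation): joint angles nearest the present ones, or None.
- get_obs(): the state.
- vision.read_camera(name): name is "scene" or "top" or "wrist"; returns a dict with "frame" (480x640x3 uint8, red, green, blue), "intrinsics" (3x3 intrinsics, pixels), "view" (4x4, takes a point from world to camera coordinates). Camera axes: x right, y down, z forward; pixel columns grow to the right and rows downward; lengths in m; the calibration is good to about 2 mm. A picture is of the moment at which its call begins. There is no depth.
A pose or a line that the arm cannot do raises bot.IKError and nothing moves.
- hand_in(): hands the job in, once; it reports no verdict.
The state is a dict: "time_s": time; "joint_pos": joint angles; "joint_vel": joint speeds; "joint_efforts": joint torques, N m; "position": TCP position; "orientation": TCP orientation; "wrist_force": force on the tool from outside, world axes, zero at the start; "ft_torque": the same for the moment, N m; "gripper_width": finger opening in m.
Only numpy, scipy, OpenCV 4.12 (cv2) and the standard library are available. Lean on these libraries where they do the work, as an engineer would, in place of code of your own. Each camera call takes 0.05 s, during which the arm holds its last target. There are 200 camera calls.

## Working session

There is one attempt and no reset: what is moved stays moved. The work goes in short steps, each a Python script; the robot and the scene stay as the last script left them, time stands still between calls to the robot, and variables do not carry over. Pictures are saved under pics/ and viewed, about 8 in all and at most 12, crops included, and the job is handed in when it is done.

```bash
mkdir -p pics; python3 - <<'E'
from workcell import *
import cv2,numpy as np
print(get_obs())
ims=[]
for n in("scene","top"):
    d=vision.read_camera(n); np.savez(f"pics/{n}.npz",**{k:np.array(v) for k,v in d.items()})
    cv2.imwrite(f"pics/{n}.png",d["frame"][:,:,::-1]); print(n,np.round(d["intrinsics"],1).tolist(),np.round(d["view"],3).tolist())
E
```

```text
{'time_s': 0.0, 'joint_pos': array([-1.32940609e+00,  3.53612872e-01,  1.63418603e+00, -2.15047748e-05,
        1.15523418e+00, -2.44479525e-03]), 'joint_vel': array([ 8.12406118e-04,  3.69445925e-04, -1.68129935e-05, -2.50866370e-04,
       -2.06954968e-04, -6.65519109e-04]), 'joint_efforts': array([-1.06972162e-03, -6.05255198e+01, -3.42062688e+01, -1.41385408e-04,
        9.39987134e-03,  1.57865435e-05]), 'position': array([ 0.1507402 , -0.60604245,  0.24756151]), 'orientation': array([-0.08606593,  0.70236237, -0.70135274,  0.08593072]), 'wrist_force': array([-0.08376828, -0.04720126, -1.16627854]), 'ft_torque': array([-0.00367043, -0.02948481,  0.02680105]), 'gripper_width': 0.08542527824060724}
scene [[438.2, 0.0, 318.1], [0.0, 438.2, 243.8], [0.0, 0.0, 1.0]] [[0.62, 0.785, 0.016, -0.3], [0.657, -0.507, -0.558, -0.317], [-0.43, 0.356, -0.83, 1.441], [0.0, 0.0, 0.0, 1.0]]
top [[501.6, 0.0, 316.0], [0.0, 501.6, 240.8], [0.0, 0.0, 1.0]] [[0.028, -0.999, 0.02, -0.051], [-0.992, -0.03, -0.119, 0.543], [0.119, -0.017, -0.993, 1.163], [0.0, 0.0, 0.0, 1.0]]
```

View pics/scene.png

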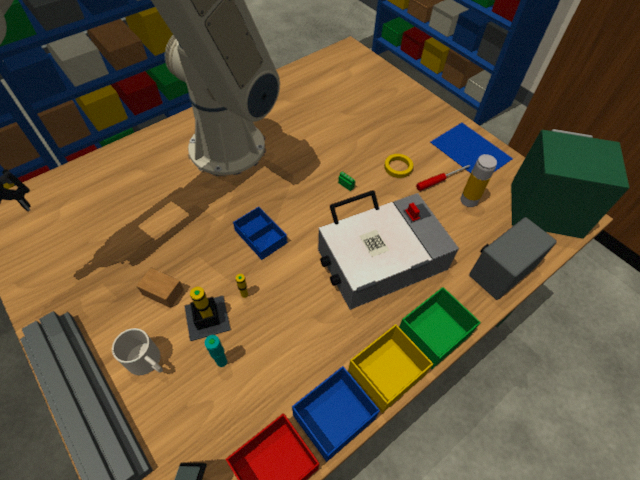

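View pics/top.png

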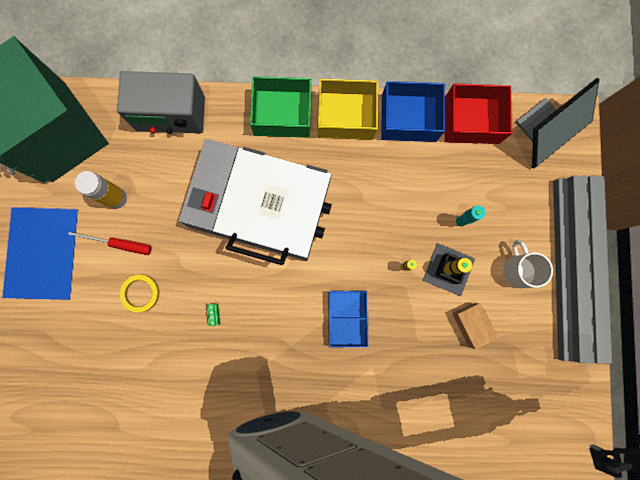

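Candidates for the scanner, as top-view pixels:
- Yellow pen in the black cup, (460,266). This is the larger yellow one, so I choose it.
- Small yellow pen, (411,265).
- Turquoise pen, (475,213).

Next I check that choice in a close crop and measure the masks.

```bash
cat > h.py <<'E'
import numpy as np,cv2
def load(n): d=np.load(f"pics/{n}.npz"); return d["frame"],d["intrinsics"],d["view"]
def ray(uv,K,V):
    R,t=V[:3,:3],V[:3,3]; o=-R.T@t
    d=R.T@np.linalg.solve(K,[uv[0],uv[1],1]); return o,d/np.linalg.norm(d)
def plane(uv,K,V,z): o,d=ray(uv,K,V); return o+d*(z-o[2])/d[2]
def tri(rs):
    A=0;b=0
    for o,d in rs: M=np.eye(3)-np.outer(d,d); A=A+M; b=b+M@o
    p=np.linalg.solve(A,b); return p,[np.linalg.norm((np.eye(3)-np.outer(d,d))@(p-o)) for o,d in rs]
def proj(p,K,V): c=V[:3,:3]@p+V[:3,3]; q=K@c; return q[:2]/q[2]
def blob(mask,box):
    m=np.zeros(mask.shape,np.uint8); x0,y0,x1,y1=box; m[y0:y1,x0:x1]=mask[y0:y1,x0:x1]
    n,l,s,c=cv2.connectedComponentsWithStats(m); i=1+np.argmax(s[1:,4]); return (l==i).astype(np.uint8),s[i],c[i]
E
python3 - <<'E'
from h import *
T=load("top");S=load("scene")
def P(f,x,y,w,h): return cv2.resize(f[y:y+h,x:x+w,::-1],(400,300),interpolation=cv2.INTER_CUBIC)
a=P(T[0],395,210,100,75+15-15);b=P(T[0],170,130,176,132);c=P(S[0],170,265,100,75);d=P(S[0],310,180,160,120)
cv2.imwrite("pics/crop.png",np.vstack([np.hstack([a,b]),np.hstack([c,d])]))
for n,(f,K,V),bs in(("top",T,((430,240,480,300),(185,180,225,220),(425,240,480,300),(215,140,335,265),(220,225,295,265))),("scene",S,((185,280,215,335),(400,195,425,225),(180,280,235,340),(315,190,440,300),(325,185,385,225)))):
    hsv=cv2.cvtColor(f,cv2.COLOR_RGB2HSV);H,Sa,Va=cv2.split(hsv)
    y=((H>18)&(H<35)&(Sa>150)&(Va>90)).astype(np.uint8)
    r=(((H<8)|(H>172))&(Sa>150)&(Va>70)).astype(np.uint8)
    dk=((Va<75)).astype(np.uint8)
    w=((Sa<40)&(Va>170)).astype(np.uint8)
    bl=(Va<50).astype(np.uint8)
    for nm,m,bx in zip(("yellow","red","foot","cover","handle"),(y,r,dk,w,bl),bs):
        mm,s,c=blob(m,bx)
        cn=max(cv2.findContours(mm,0,2)[0],key=cv2.contourArea); q=cv2.minAreaRect(cn)
        print(n,nm,s.tolist(),c.round(1),"rect",cv2.boxPoints(q).round(1).tolist())
        if nm=="cover":
            hull=cv2.convexHull(cn); ap=cv2.approxPolyDP(hull,6,True)[:,0]
            print(" quad",ap.tolist(),[plane(p,K,V,.106)[:2].round(4).tolist() for p in ap])
            m2=np.zeros_like(mm);cv2.fillConvexPoly(m2,ap,1);m2=cv2.erode(m2,np.ones((25,25)))
            k=((Va<150)&(m2>0)).astype(np.uint8);ys,xs=np.nonzero(k);print(" label",xs.mean(),ys.mean(),xs.min(),xs.max(),ys.min(),ys.max(),plane((xs.mean(),ys.mean()),K,V,.106).round(4))
E
```

```text
top yellow [457, 258, 15, 15, 148] [464.2 264.8] rect [[457.0, 258.0], [471.0, 258.0], [471.0, 272.0], [457.0, 272.0]]
top red [202, 192, 15, 20, 198] [208.4 201.1] rect [[200.0, 208.0], [205.6999969482422, 190.89999389648438], [216.5, 194.5], [210.8000030517578, 211.60000610351562]]
top foot [426, 252, 40, 32, 711] [445.1 268.5] rect [[425.0, 273.6000061035156], [435.6000061035156, 247.0], [470.3999938964844, 261.0], [459.79998779296875, 287.5]]
top cover [215, 148, 116, 110, 8307] [272.2 202.2] rect [[212.6999969482422, 230.8000030517578], [236.60000610351562, 146.3000030517578], [330.8999938964844, 173.10000610351562], [306.8999938964844, 257.5]]
 quad [[239, 148], [330, 173], [306, 257], [215, 231]] [[0.7437, 0.1475], [0.6923, -0.0615], [0.499, -0.0127], [0.5512, 0.1921]]
 label 271.06 201.32 262 281 193 210 [0.6225 0.0698 0.106 ]
top handle [220, 233, 75, 32, 504] [255.8 250.3] rect [[216.60000610351562, 246.1999969482422], [221.3000030517578, 229.39999389648438], [295.29998779296875, 250.39999389648438], [290.6000061035156, 267.1000061035156]]
scene yellow [189, 286, 16, 16, 14
[... 510 characters left out ...]
969482422, 289.6000061035156], [230.1999969482422, 332.6000061035156], [190.1999969482422, 340.1000061035156]]
scene cover [319, 203, 112, 87, 5029] [373.4 245.2] rect [[318.79998779296875, 227.5], [404.1000061035156, 193.3000030517578], [430.29998779296875, 258.8999938964844], [345.0, 293.0]]
 quad [[392, 203], [430, 259], [353, 289], [319, 228]] [[0.556, 0.1951], [0.7432, 0.1461], [0.6896, -0.0596], [0.501, -0.0127]]
 label 373.86746987951807 242.5120481927711 364 384 235 250 [0.6215 0.0692 0.106 ]
scene handle [330, 191, 49, 33, 269] [352.9 202.8] rect [[328.5, 205.3000030517578], [373.20001220703125, 189.6999969482422], [379.6000061035156, 208.10000610351562], [335.0, 223.6999969482422]]
```

View pics/crop.png

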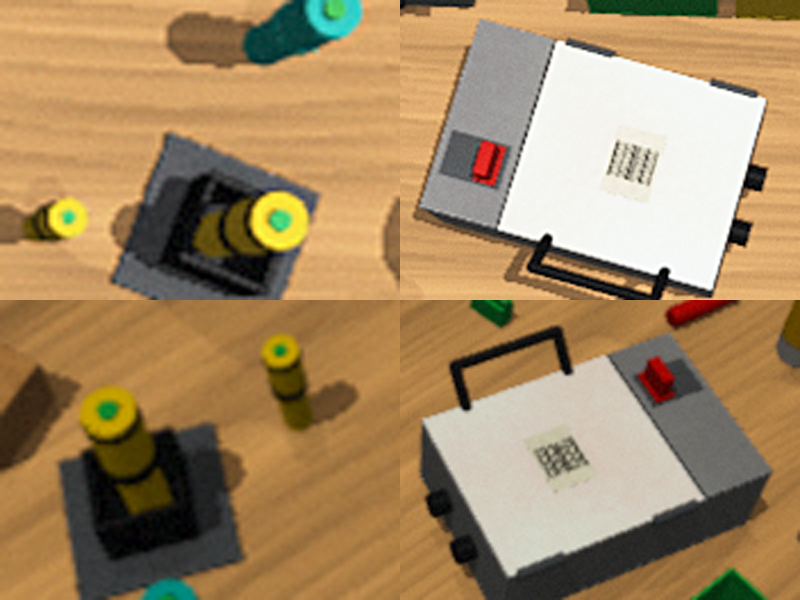

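The crop confirms the choice: the larger yellow pen stands in the black cup on the grey foot. The label, red tab and bow handle are clear, and the cover corners agree between the two views. Next I triangulate the points and check IK.

```bash
cat >> h.py <<'E'
from scipy.spatial.transform import Rotation as Rn
def quat(y,z):
    "tool orientation: y along fingers, z jaw direction"
    y=np.array(y,float);y/=np.linalg.norm(y);z=np.array(z,float);z-=y*(z@y);z/=np.linalg.norm(z)
    return Rn.from_matrix(np.column_stack([np.cross(y,z),y,z])).as_quat()
def best_ik(p,y,z,ref=None):
    "the half turn about y with the smaller last-joint move from ref"
    from workcell import kinematics,get_obs
    ref=np.array(get_obs()["joint_pos"] if ref is None else ref);out=[]
    for s in(1,-1):
        q=quat(y,s*np.array(z,float)); j=kinematics.solve_ik(p,q)
        if j is not None: out.append((np.abs(np.array(j)-ref).max(),q,np.array(j)))
    return min(out,key=lambda t:t[0])[1:] if out else None
E
python3 - <<'E'
from h import *
from workcell import *
T=load("top");S=load("scene");t=T[1:];s=S[1:]
def both(n,a,b): p,e=tri([ray(a,*t),ray(b,*s)]);print(n,p.round(4),np.round(e,4));return p
both("scanner top(.135)",(465,265),(196.9,292.5))
both("handle(.136)",(256.2,253.2),(353,199.6))
both("handle endL",(229.4,247.9),(372.8,193.2));both("handle endR",(283.1,258.5),(333.2,206))
tp=lambda x,y:(395+x/4,210+y/4); sc=lambda x,y:(170+x/4,265+(y-300)/4)
for c in((168,133),(320,195),(112,285)): print("foot top",plane(tp(*c),*t,.004).round(4))
for c in((60,463),(215,426),(243,560),(82,600)): print("foot scene",plane(sc(*c),*s,.004).round(4))
print("red at .126",plane((208.4,201.1),*t,.126),plane((412.4,211.3),*s,.126)); both("red(centroids)",(208.4,201.1),(412.4,211.3)); print("scanner plane",plane((465,265),*t,.135),plane((196.9,292.5),*s,.135))
ye=-0.25; X=np.array([np.cos(ye),np.sin(ye),0]);Y=np.array([-X[1],X[0],0]);L=np.array([.622,.0685,.106])
print("handle pred",L-.128*X)
hin=L+.1*X;hin[2]=.1
for f in(0,.3,.5,.7,1):
    r=[]
    for a in np.radians([0,15,30,45,55,58]):
        c,sn=np.cos(a),np.sin(a); xa=c*X-sn*np.array([0,0,1]); na=sn*X+c*np.array([0,0,1])
        p=hin-.228*xa+.036*na
        b=f*a; y=-(np.sin(b)*X+np.cos(b)*np.array([0,0,1])); z=np.cos(b)*X-np.sin(b)*np.array([0,0,1])
        k=best_ik(p,y,z); r.append(None if k is None else k[1].round(2).tolist())
    print(f,r)
E
```

```text
scanner top(.135) [ 0.4899 -0.358   0.1364] [0.0013 0.0013]
handle(.136) [0.5021 0.0962 0.1412] [0.0019 0.0019]
handle endL [0.5131 0.156  0.1341] [0.0027 0.0027]
handle endR [0.4917 0.0375 0.1489] [0.0019 0.0019]
foot top [ 0.5513 -0.3326  0.004 ]
foot top [ 0.5159 -0.426   0.004 ]
foot top [ 0.4573 -0.2983  0.004 ]
foot scene [ 0.4273 -0.3873  0.004 ]
foot scene [ 0.4651 -0.2959  0.004 ]
foot scene [ 0.5547 -0.3307  0.004 ]
foot scene [ 0.5169 -0.4214  0.004 ]
red at .126 [0.6146138 0.2063729 0.126    ] [0.61873352 0.20430926 0.126     ]
red(centroids) [0.616  0.2079 0.1204] [0.0005 0.0005]
scanner plane [ 0.48930971 -0.35962691  0.135     ] [ 0.48985931 -0.35673995  0.135     ]
handle pred [0.49797921 0.10016771 0.106     ]
0 [[0.2, 0.32, 1.98, -0.0, 0.84, 0.45], [0.18, 0.26, 1.9, -0.0, 0.98, 0.43], [0.16, 0.24, 1.79, -0.0, 1.1, 0.41], [0.13, 0.27, 1.66, -0.0, 1.21, 0.38], [0.11, 0.3, 1.57, -0.0, 1.27, 0.36], [0.1, 0.32, 1.54, -0.0, 1.28, 0.35]]
0.3 [[0.2, 0.32, 1.98, -0.0, 0.84, 0.45], [0.16, 0.29, 1.85, 0.04, 1.06, 0.39], [0.12, 0.32, 1.7, 0.06, 1.27, 0.35], [0.09, 0.39, 1.51, 0.08, 1.46, 0.32], [0.06, 0.45, 1.38, 0.09, 1.58, 0.3], [0.06, 0.48, 1.34, 0.09, 1.62, 0.3]]
0.5 [[0.2, 0.32, 1.98, -0.0, 0.84, 0.45], [0.15, 0.32, 1.82, 0.06, 1.12, 0.37], [0.1, 0.37, 1.64, 0.09, 1.38, 0.33], [0.06, 0.47, 1.42, 0.12, 1.62, 0.3], [0.04, 0.56, 1.26, 0.14, 1.78, 0.29], [0.03, 0.59, 1.21, 0.14, 1.83, 0.28]]
0.7 [[0.2, 0.32, 1.98, -0.0, 0.84, 0.45], [0.14, 0.34, 1.79, 0.07, 1.18, 0.35], [0.09, 0.43, 1.57, 0.12, 1.48, 0.31], [0.04, 0.56, 1.33, 0.16, 1.78, 0.29], [0.02, 0.67, 1.15, 0.18, 1.97, 0.29], [0.01, 0.7, 1.09, 0.19, 2.03, 0.29]]
1 [[0.2, 0.32, 1.98, -0.0, 0.84, 0.45], [0.12, 0.38, 1.75, 0.1, 1.26, 0.33], [0.07, 0.52, 1.49, 0.16, 1.64, 0.29], [0.02, 0.69, 1.21, 0.21, 2.0, 0.28], [0.0, 0.82, 1.01, 0.26, 2.24, 0.31], [-0.0, 0.87, 0.95, 0.28, 2.31, 0.32]]
```

Points measured, with checks:
- **Scanner axis:** (0.490,-0.358), top at z=0.136 against 0.135 expected. The cup foot centre is (0.491,-0.359), so the two agree.
- **Label:** (0.622,0.069).
- **Box yaw:** -0.25.
- **Handle:** (0.500,0.098).
- **Slide:** (0.616,0.206).

Now I pick up the scanner.

```bash
cat > a1.py <<'E'
from h import *
from workcell import *
D=[0,0,-1]; sc=np.array([.490,-.358,0])
c=[best_ik(sc+[0,0,.27],D,z) for z in([1,-1,0],[1,1,0])]
j0=get_obs()["joint_pos"]; q,j=min(c,key=lambda k:np.abs(k[1]-j0).max()); print(j.round(2))
np.save("q1.npy",q)
bot.reach(sc+[0,0,.27],q); bot.servo_line(sc+[0,0,.105],velocity=.15)
hand.move_gripper(0.02,40); o=get_obs();print(o["time_s"],o["gripper_width"],o["position"],o["wrist_force"])
bot.servo_line(sc+[0,0,.285],velocity=.12); o=get_obs();print(o["time_s"],o["gripper_width"],o["position"],o["wrist_force"])
d=vision.read_camera("scene");cv2.imwrite("pics/lift.png",d["frame"][:,:,::-1])
E
python3 a1.py
```

```text
[-0.63  0.31  1.65 -0.    1.19  0.15]
3.4417 0.031436754320134694 [ 0.49012036 -0.3580818   0.10546649] [-1.07910488  0.94316075  5.2896954 ]
5.0917 0.030846692585097115 [ 0.48970413 -0.35776497  0.28417473] [ 0.09485269 -0.67416407 -1.08974359]
```

View pics/lift.png

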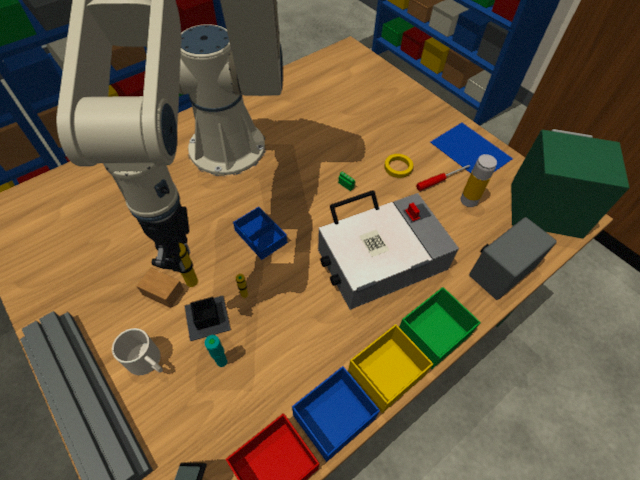

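The scanner hangs upright in the jaws (pixel 190,265) and the cup is empty (207,315). Nothing else has moved. Next I scan the label and put the scanner back.

```bash
cat > a2.py <<'E'
from h import *
from workcell import *
sc=np.array([.490,-.358,0])
def st(n): o=get_obs();print(n,round(o["time_s"],2),o["position"].round(4),round(o["gripper_width"],4),o["wrist_force"].round(1))
bot.servo_line([.622,.069,.287],velocity=.2);st("over label")
bot.dwell(2.3);st("scanned")
d=vision.read_camera("top");cv2.imwrite("pics/scan.png",d["frame"][:,:,::-1])
bot.servo_line(sc+[0,0,.285],velocity=.2);bot.dwell(.3)
bot.servo_line(sc+[0,0,.17],velocity=.12)
bot.servo_line(sc+[0,0,.1065],velocity=.05);st("down")
hand.move_gripper(.08);st("open")
bot.servo_line(sc+[0,0,.27],velocity=.15);st("up")
for n in("scene","top"):
    d=vision.read_camera(n); np.savez(f"pics/{n}2.npz",**{k:np.array(v) for k,v in d.items()});cv2.imwrite(f"pics/{n}2.png",d["frame"][:,:,::-1])
E
python3 a2.py; python3 - <<'E'
import cv2,numpy as np
a=cv2.imread("pics/scan.png")[100:340,140:540];b=cv2.imread("pics/scene2.png")[240:400,130:330];c=cv2.resize(b,(400,320))
cv2.imwrite("pics/c2.png",np.vstack([a,c]))
E
```

```text
over label 7.53 [0.6219 0.0683 0.287 ] 0.0307 [ 0.  -0.2 -1.3]
scanned 9.82 [0.622 0.069 0.287] 0.0309 [ 0.7 -0.5 -0.7]
down 15.08 [ 0.4902 -0.3582  0.1069] 0.0313 [-0.7  1.  -0.7]
open 15.62 [ 0.49   -0.358   0.1065] 0.0802 [-0.4 -0.6  0.4]
up 16.86 [ 0.4896 -0.3577  0.269 ] 0.0802 [0.1 1.1 0.4]
```

View pics/c2.png

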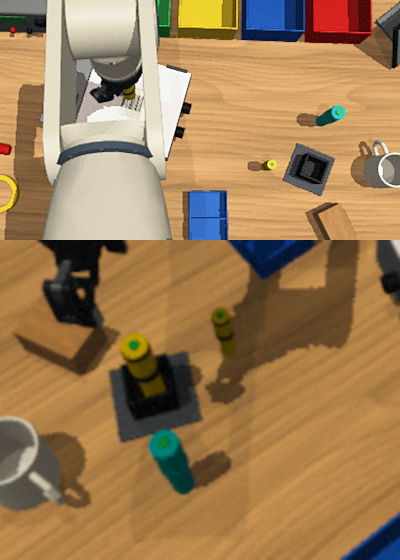

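The scanner is upright in its cup (crop 145,370) and the bystanders are unmoved. Next I grip the handle gently and tug.

```bash
cat > cov.py <<'E'
from h import *
from workcell import *
ye=-.25; X=np.array([np.cos(ye),np.sin(ye),0]);Y=np.array([-X[1],X[0],0]);Z=np.array([0,0,1.])
def st(n): o=get_obs();F=o["wrist_force"];print(n,round(o["time_s"],2),o["position"].round(4),round(o["gripper_width"],4),"F x,y,z cover",np.round([F@X,F@Y,F[2]],1));return o
def arc(p0,a,f,s0):
    "pose with the cover turned a, for TCP p0 at a=0 (hinge 228 beyond, 36 below), tool turned f*a"
    R=Rn.from_rotvec(Y*a).as_matrix(); h=p0+.228*X-.036*Z
    b=f*a; y=-(np.sin(b)*X+np.cos(b)*Z); z=s0*(np.cos(b)*X-np.sin(b)*Z)
    return h+R@(p0-h),quat(y,z)
E
cat > a3.py <<'E'
from cov import *
H=np.array([.499,.099,.137])
q,j=best_ik(H+[0,0,.12],-Z,X);print(j.round(2));np.save("q2.npy",q)
print("s0",Rn.from_quat(q).as_matrix()[:,2]@X)
bot.reach(H+[0,0,.13],q);st("above")
bot.servo_line(H,velocity=.12);st("at")
hand.move_gripper(.0,20);o=st("grip")
bot.dwell(.2);st("grip+")
d=vision.read_camera("scene");cv2.imwrite("pics/grip.png",cv2.resize(d["frame"][120:300,280:480,::-1],(600,540)))
E
python3 a3.py
```

```text
[ 0.19  0.16  1.87 -0.    1.11  0.44]
s0 1.0
above 18.63 [0.4993 0.0983 0.267 ] 0.08 F x,y,z cover [ 0.2  0.3 -0.5]
at 19.87 [0.4995 0.0991 0.1376] 0.0798 F x,y,z cover [ 0.1 -0.5 -0.6]
grip 20.49 [0.4987 0.0991 0.1371] 0.0111 F x,y,z cover [-2.9  0.6  6.1]
grip+ 20.69 [0.4987 0.0991 0.1371] 0.011 F x,y,z cover [-4.5  1.2  5.9]
```

View pics/grip.png

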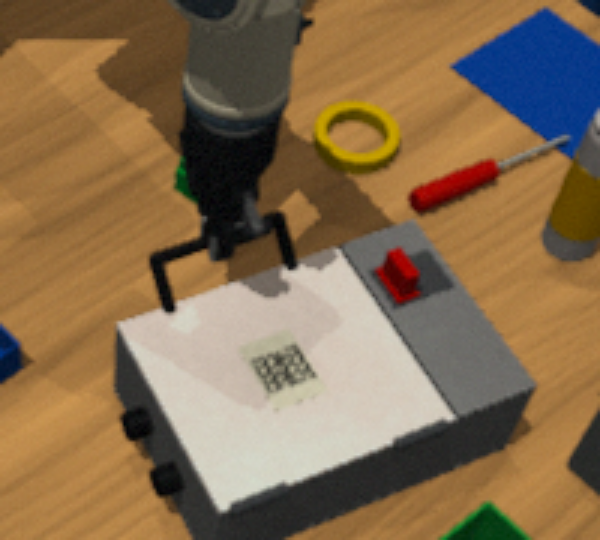

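The bar is in the jaws (width 11 mm, pixel 230,240) with little side force. Now I tug in small force-checked steps.

```bash
cat > a4.py <<'E'
from cov import *
p0=get_obs()["position"]; hand.move_gripper(0,60); st("firm")
f0=get_obs()["wrist_force"][2]
a=0
while a<.040:
    a+=.006; p,q=arc(p0,a,1,1); bot.servo_line(p,q,.03); bot.dwell(.1); o=st(f"a={a:.3f}")
    if o["wrist_force"][2]<f0-30: break
np.save("p0.npy",p0); bot.dwell(.15)
d=vision.read_camera("scene");cv2.imwrite("pics/tug.png",d["frame"][:,:,::-1])
E
python3 a4.py
```

```text
firm 20.96 [0.4987 0.0991 0.1372] 0.0096 F x,y,z cover [-4.9  0.4  6.6]
a=0.006 21.31 [0.4988 0.099  0.1382] 0.0098 F x,y,z cover [-1.5  0.4 -3.2]
a=0.012 21.66 [0.4991 0.099  0.1398] 0.0098 F x,y,z cover [-0.7  1.6 -2.8]
a=0.018 22.01 [0.4993 0.0989 0.1412] 0.0098 F x,y,z cover [-2.4  1.7 -2.5]
a=0.024 22.36 [0.4996 0.0988 0.1426] 0.01 F x,y,z cover [-1.4  1.  -1.2]
a=0.030 22.71 [0.4998 0.0988 0.1439] 0.0096 F x,y,z cover [-2.5  1.9 -1.9]
a=0.036 23.06 [0.5001 0.0987 0.1453] 0.0094 F x,y,z cover [-2.5  2.5 -2.9]
a=0.042 23.41 [0.5004 0.0986 0.1466] 0.0096 F x,y,z cover [-2.   1.5 -1.8]
```

The force stays at about 3 N well past the 0.025 rad play, so the cover seems free. I lift to 0.12 rad with the same force stop and verify by picture that it isn't slipping.

```bash
cat > a5.py <<'E'
from cov import *
p0=np.load("p0.npy")
for a in(.06,.08,.10,.12,.15):
    p,q=arc(p0,a,1,1); bot.servo_line(p,q,.04); o=st(f"a={a:.3f}")
    if o["wrist_force"][2]<-25: break
d=vision.read_camera("scene");cv2.imwrite("pics/tug2.png",cv2.resize(d["frame"][120:300,280:480,::-1],(600,540)))
E
python3 a5.py
```

```text
a=0.060 23.86 [0.5012 0.0984 0.1507] 0.0103 F x,y,z cover [-2.   2.1 -2.8]
a=0.080 24.12 [0.5022 0.0982 0.1551] 0.01 F x,y,z cover [-1.7  1.8 -2.3]
a=0.100 24.39 [0.5033 0.0979 0.1596] 0.0099 F x,y,z cover [-1.9  1.2 -1. ]
a=0.120 24.66 [0.5045 0.0976 0.164 ] 0.0099 F x,y,z cover [-1.6  2.4 -1.3]
a=0.150 24.98 [0.5064 0.0971 0.1705] 0.0097 F x,y,z cover [-1.5  1.2 -1.5]
```

View pics/tug2.png

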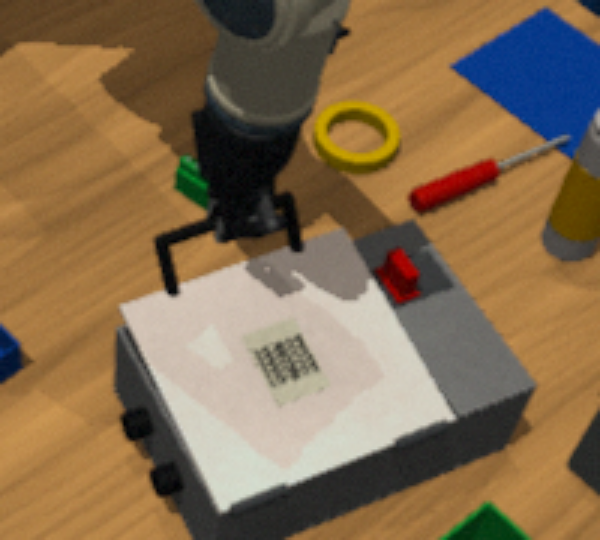

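The front edge has risen clear of the box, so the cover is not caught and the slide stays as found. I continue to 55 degrees with force checks.

```bash
cat > a6.py <<'E'
from cov import *
p0=np.load("p0.npy")
for a in np.linspace(.2,.96,14):
    p,q=arc(p0,a,.15/a+.85*(1-.15/a),1); bot.servo_line(p,q,.06); o=st(f"a={a:.2f}")
    if np.linalg.norm(o["wrist_force"])>30: print("STOP");break
bot.dwell(.6);st("hold")
for n in("scene","top"):
    d=vision.read_camera(n);cv2.imwrite(f"pics/{n}3.png",d["frame"][:,:,::-1])
E
python3 a6.py
```

```text
a=0.20 25.38 [0.51   0.0962 0.1813] 0.0097 F x,y,z cover [-1.4  2.  -2.6]
a=0.26 25.75 [0.5149 0.095  0.1937] 0.0101 F x,y,z cover [-0.5  2.7 -2.4]
a=0.32 26.12 [0.5205 0.0936 0.2058] 0.0095 F x,y,z cover [-0.8  3.1 -4. ]
a=0.38 26.5 [0.5268 0.092  0.2177] 0.01 F x,y,z cover [ 0.7  2.4 -4.3]
a=0.43 26.88 [0.5337 0.0902 0.229 ] 0.0098 F x,y,z cover [ 1.5  2.4 -3.5]
a=0.49 27.25 [0.5413 0.0883 0.24  ] 0.0103 F x,y,z cover [ 1.4  3.4 -6. ]
a=0.55 27.62 [0.5494 0.0862 0.2505] 0.0101 F x,y,z cover [ 2.1  4.1 -6.3]
a=0.61 28.0 [0.5582 0.084  0.2606] 0.0098 F x,y,z cover [ 2.2  4.6 -6.8]
a=0.67 28.38 [0.5676 0.0816 0.2701] 0.0102 F x,y,z cover [ 1.7  4.9 -7.5]
a=0.73 28.75 [0.5774 0.0791 0.2789] 0.0099 F x,y,z cover [ 1.8  3.8 -7.6]
a=0.78 29.12 [0.5876 0.0766 0.2871] 0.0101 F x,y,z cover [ 0.9  5.6 -7.6]
a=0.84 29.5 [0.5984 0.0738 0.2947] 0.0098 F x,y,z cover [ 0.5  5.7 -7.5]
a=0.90 29.88 [0.61   0.0709 0.302 ] 0.0097 F x,y,z cover [ 1.   5.  -5.7]
a=0.96 30.25 [0.6216 0.0679 0.3083] 0.0098 F x,y,z cover [ 0.2  4.6 -6.2]
hold 30.85 [0.6214 0.068  0.3082] 0.0099 F x,y,z cover [ 1.6  5.2 -6.8]
```

View pics/scene3.png

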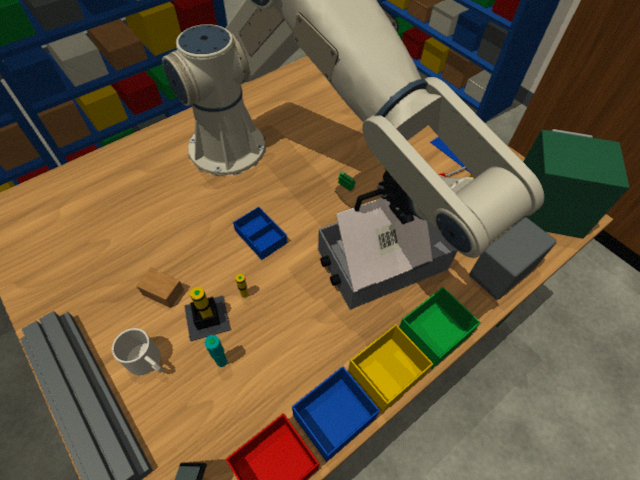

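The cover stands open about 55° with the bar in the jaws (395,200). The scanner is in its cup (200,300) and the bystanders I can see are in place. The arm hides the spray can in this view, but the wrist passes well above it. I hand in.

```bash
python3 -c "
from cov import *
st('end');hand_in()"
```

```text
end 30.95 [0.6215 0.068  0.3082] 0.0101 F x,y,z cover [ 0.8  4.7 -6.4]
the job is handed in; nothing more can be done
```

The job is handed in at about 31 s of the 72 s allowed. The cover is held open about 55° by its handle, and the scanner is back in its cup.

- **Scan:** I held the larger yellow scanner upright about 8 cm over the label for 2.3 s, then stood it back in its cup. The picture afterwards showed it upright there.
- **Tug:** With the slide untouched, the handle rose well past the 0.025 rad of play at only about 3 N, and a picture showed the cover lifting. It was not caught, so I left the slide as found.
- **Lift:** I led the handle along its arc to 0.96 rad. At the end the bar was still gripped (width 10 mm), the load was steady at about 6–7 N and the arm was still.

**Checks that fell short:**
- The handle's end points, picked by eye, gave a yaw of -0.18 against -0.25 from the cover's corners. I used the corners, and the grip confirmed them.
- The cover angle comes from the arm's position and the pictures, not from a direct reading.
- In the last picture the arm hid the spray can and most of the screwdriver, so I could not see that they were unmoved. The wrist force showed no unexpected contact.

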